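# Angle the tongued cover into the battery box

### The job

Close the open battery box with its own cover, the blue panel that has a yellow tongue along one edge: hold it by the black grip with the tongue edge low, angle the tongue into the groove under the yellow lip of the box, then lower the other edge until the cover lies flat behind the front wall, centred across the box, and let go. Leave the plain blue panel without a tongue where it is.

Things in the scene. Friction and masses are not known exactly. Their poses are not given: they have to be found in the camera images.
- cover_grip (a point): Centre of the black grip on the loose blue cover with a yellow tongue (150 g, lying grip up). Plate 100 (x) x 110 (y) x 10 mm. Grip 12 thick (x), 60 long (y), 34 high on the plate; this point is 27 mm above the underside and 10 mm off the plate's middle, away from the tongue. Tongue on the +x edge, 22 long, 96 wide, 6 thick, from 60 to 82 mm along +x. x to the tongue, y along the grip, z up.
- cover_tongue (a point): Middle of the free end of the same cover's yellow tongue, 3 mm above the underside (the tongue is level with the underside): 82 mm along +x from cover_grip and 24 mm lower, with the same axes.
- box_groove (a point): Fixed grey battery box, 154 x 116: middle of the groove's mouth, on its floor, 48 above the table. x into the groove, y along it, z up. Groove 26 deep, 14 high, ends open, under a 6 mm yellow lip. A flat ledge runs 30 mm out in front of it, level with its floor. Front wall: inner face x = -112, top z = 10, so the 122 mm cover cannot enter flat. Home: tongue 10 to 22 mm in, cover_grip near x -66, y 0, z 27.
- plain_panel_grip (a point): Centre of the black grip on the other loose blue panel: the same plate and grip but no tongue; to be left alone. Offsets and axes as for cover_grip.

How it is judged:
On the way:
1. the tongue is in the groove while the cover is still at an angle (x of cover_tongue in the frame of box_groove above 0.004 m and z of cover_tongue in the frame of box_groove between -0.002 and 0.015 m and angle between cover_grip's own z axis and vertical above 0.06 rad), for 0.1 s.
At the end, for the whole second after the job is handed in: The cover lies flat on the box (within 3 degrees, at rest, height within 5 mm), its tongue at least 5 mm inside the groove, its front edge down behind the front wall, within 16 mm of centred across the box and 10 degrees of square to it (x of cover_tongue in the frame of box_groove between 0.005 and 0.027 m and z of cover_grip in the frame of box_groove between 0.022 and 0.032 m and y of cover_grip in the frame of box_groove between -0.016 and 0.016 m and angle between the x axis of cover_grip and the x axis of box_groove, either way round below 0.175 rad and angle between cover_grip's own z axis and vertical below 0.05 rad and linear speed of cover below 0.02 m/s); the robot touches nothing.
It fails at once if the plain panel is moved more than 30 mm (distance of plain_panel_grip from where it was at the start of the episode above 0.03 m).
It also fails if it takes over 38 s, if anything falls off the work surface, if the arm or the gripper's body presses on something with over 40 N, if the wrist force passes 120 N, or if a joint passes its speed limit or range.

### The arm

A 6-joint arm with a two-finger parallel gripper is mounted at the origin on a cart in front of the work surface, level with it; the furniture and walls round the work are solid. World frame = base frame: x ahead of the robot, y to its left, z up, the work surface at z = 0. Lengths are in m, angles in rad, forces in N, time in s.
With the tool pointing down it reaches from about 0.35 to 1 m from the base axis. Payload 7.1 kg.
Tool frame: the origin (TCP) lies at the very end of the fingers, on their centre line; the grasp point (between the pads) lies 19 mm behind it (r.pinch_z is the distance from the TCP to the grasp point, in m); z points along the fingers, y is the line along which they close (so a half turn about z gives the same grasp; the last joint's range is limited). The gripper opens to 85 mm and grips with 20 to 120 N. Pads are 22 mm wide; open, the fingers measure 114 mm over their backs; the gripper's body (76 mm by 85 mm) begins 54 mm behind the grasp point. The pads swing forward as they close: fully open they stand 13 mm farther back than shut.
Start: joints at [-1.297, 0.423, 1.63, -0, 1.089, -0.019], TCP at [0.18, -0.598, 0.231] pointing down, gripper open.
Joint ranges: [-3, 3], [-0.9, 2.11], [0.09, 2.58], [-1.31, 4.45], [0.11, 2.69], [-2.54, 2.54]. Speed limits (rad/s): [2.39, 2.39, 3.01, 3.14, 3.14, 3.14].

### API

Orientations are given as a unit quaternion [x, y, z, w].
In Python, from rig import r gives the robot as it stands.
- The arm moves only by the tool send_rows, never from a script. Its argument "rows" is a list that holds one entry, the list of rows, each a list of 6 numbers: the shift along the world's x, y, z in mm, then the turn, a rotation vector about the world's x, y, z in degrees. In form: [[[tx, ty, tz, ax, ay, az], ...]]. A call has exactly 5 rows; each row shifts and turns the commanded pose from where the row before left it; what a row does not reach is not made up. A row lasts 1/8 s, in which the tool goes at most 62.5 mm and 10.7 degrees, less where a joint would pass 70% of its speed; a pose out of reach is approached as far as the arm can. A call with a gripper value outside its range is refused whole. "gripper" is the closure, from 0 (fully open) to 1 (shut), set as the call begins (left out, the last holds). The fingers move at their own pace and stop on an object; the grip force is fixed at half the most. Time passes only in rows, so rows that do not move let the fingers close, or fill a call up. It gives the time, the measured TCP pose, the force, the opening and the grip force at its end, in the units of the state.
- r.read_state(): the state, without advancing time (a new reading comes with each control period).
- r.get_image(name): name is "scene" or "top" or "wrist"; returns a dict with "frame" (400x640x3 uint8, blue, green, red), "depth" (400x640 float32, m along the optical axis (not along the pixel's ray), 0 where there is no reading), "intrinsics" (3x3 intrinsics, pixels), "R" (3x3) and "t" (3): a world point X has camera coordinates R X + t. Camera axes: x right, y down, z forward; pixel columns grow to the right and rows downward; lengths in m; the calibration is good to about 2 mm. A picture is of the moment at which its call begins.
- r.job_done(): hands the job in; it is judged then, once.
The state is a dict: "time_s": time; "qpos": joint angles; "joint_velocities": joint speeds; "joint_efforts": joint torques, N m; "eef_pos": TCP position; "tcp_rot": TCP orientation; "wrist_force": force on the tool from outside, world axes, zero at the start; "ft_torque": the same for the moment, N m; "opening": finger opening in m; "grasp_force": force on a finger pad.
Only numpy, scipy, OpenCV 4.12 (cv2) and the standard library are available. Lean on these libraries where they do the work, as an engineer would, in place of code of your own. Each camera call takes 0.05 s, during which the arm holds its last target. There are 200 camera calls.

## Working session

There is one attempt and no reset: what is moved stays moved. The work goes in short steps, Python scripts to look and compute and a tool call to move; the robot and the scene stay as the last step left them, time stands still between calls to the robot, and variables do not carry over. Pictures are saved under pics/ and viewed, at most 10 in all, crops included, and the job is handed in when it is done.

Besides the shell and the picture viewer there is one more tool, called after "Call:" by a JSON object that holds its "api" and its "payload", one argument or row to a line. send_rows: Moves the arm, as the interface text tells. Its arguments: {"type":"object","properties":{"rows":{"type":"array"},"gripper":{"type":"number"}},"required":["rows"]}

```bash
mkdir -p pics
python3 - <<'E'
from rig import r
import cv2,numpy as np
d={}
for n in("top","scene"):
    g=r.get_image(n); cv2.imwrite(f"pics/{n}0.png",g["frame"]); np.savez(f"{n}0.npz",**g)
    print(n,g["intrinsics"].tolist(),g["R"].round(3).tolist(),g["t"].round(3).tolist())
s=r.read_state();print(s["time_s"],s["eef_pos"],s["tcp_rot"],r.pinch_z)
E
```

```text
top [[470.2626885323246, 0.0, 314.6137706350501], [0.0, 470.2626885323246, 195.45759611752575], [0.0, 0.0, 1.0]] [[0.007, -1.0, -0.001], [-0.976, -0.006, -0.218], [0.218, 0.003, -0.976]] [0.002, 0.593, 1.208]
scene [[464.31504013723156, 0.0, 317.2694680297053], [0.0, 464.31504013723156, 208.01283757045218], [0.0, 0.0, 1.0]] [[-0.5, -0.866, -0.008], [-0.523, 0.31, -0.794], [0.69, -0.393, -0.608]] [0.313, 0.346, 1.018]
0.1 [ 0.18027598 -0.59791041  0.23060308] [ 9.89302642e-01  1.45875895e-01 -1.02333346e-04 -7.03094557e-04] 0.0187
```

View pics/top0.png

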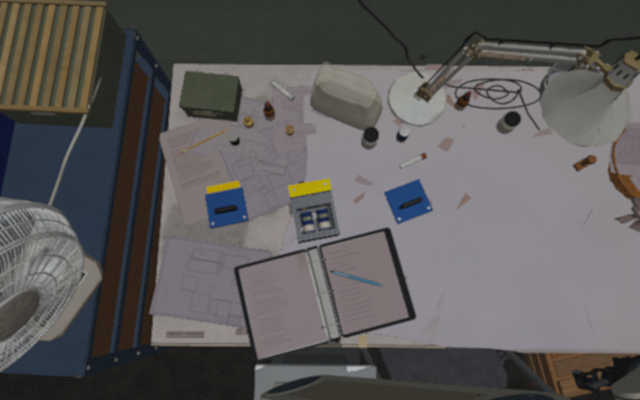

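View pics/scene0.png

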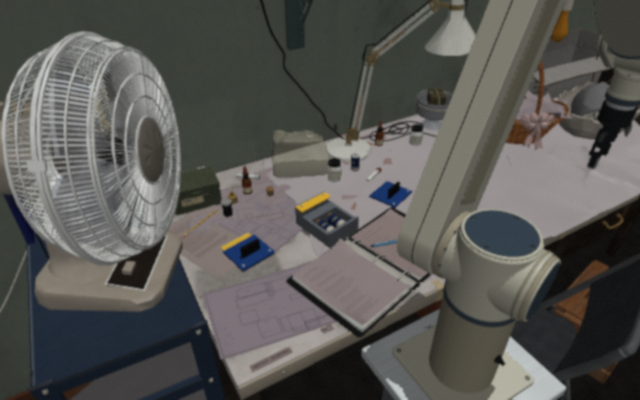

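The top view shows the tongued cover at about (226,205), the box with its yellow lip at (312,188), and the plain panel at (408,201). The scene view agrees.

```bash
cat > h.py <<'E'
import cv2,numpy as np
def cast(g,px,z):
    px=np.atleast_2d(px).astype(float); K,R,t=g["intrinsics"],g["R"],g["t"]
    d=(np.c_[px,np.ones(len(px))]@np.linalg.inv(K).T)@R; c=-R.T@t
    return c+d*((z-c[2])/d[:,2])[:,None]
def masks(g):
    h=cv2.cvtColor(g["frame"],cv2.COLOR_BGR2HSV)
    return {"y":cv2.inRange(h,(22,150,100),(35,255,255)),"b":cv2.inRange(h,(100,150,50),(125,255,255)),"k":cv2.inRange(h,(0,0,0),(179,255,45))}
def rects(g,c,z,amin=80):
    out=[]
    for q in cv2.findContours(masks(g)[c],cv2.RETR_EXTERNAL,cv2.CHAIN_APPROX_NONE)[0]:
        if cv2.contourArea(q)<amin: continue
        P=cast(g,q[:,0],z)[:,:2]; (x,y),(w,h),a=cv2.minAreaRect((P*1000).astype(np.float32))
        out.append((np.round(q[:,0].mean(0)),round(x,1),round(y,1),round(w,1),round(h,1),round(a,1)))
    return out
E
python3 - <<'E'
from h import *
g=np.load("top0.npz")
for c,z in(("y",.006),("y",.068),("b",.01)):
    print(c,z)
    for o in rects(g,c,z): 
        if abs(o[1]-550)<250: print(o)
D=g["depth"]
import cv2
for p in((226,205),(224,187),(310,187),(318,232),(230,210),(408,190)):
    z=D[p[1],p[0]];K=g["intrinsics"];X=g["R"].T@(np.linalg.inv(K)@[*p,1]*z-g["t"]);print(p,X.round(4))
E
python3 - <<'E'
import cv2
f=cv2.imread('pics/top0.png')[165:255,190:350]
cv2.imwrite('pics/crop0.png',cv2.resize(f,None,fx=5,fy=5,interpolation=cv2.INTER_NEAREST))
E
```

```text
y 0.006
(array([223., 187.]), 631.1, 267.6, 18.0, 92.1, 12.1)
(array([309., 188.]), 629.3, 21.4, 36.0, 117.1, 9.1)
y 0.068
(array([223., 187.]), 616.1, 254.9, 17.1, 87.7, 12.1)
(array([309., 188.]), 614.4, 20.5, 34.3, 111.5, 9.1)
b 0.01
(array([227., 209.]), 569.6, 254.7, 94.1, 103.7, 12.0)
(array([408., 203.]), 591.6, -257.1, 92.9, 102.7, 21.5)
(226, 205) [0.5772 0.256  0.0072]
(224, 187) [0.6292 0.2641 0.0078]
(310, 187) [0.616  0.0186 0.069 ]
(318, 232) [ 0.4965 -0.0038  0.0465]
(230, 210) [0.5581 0.2394 0.0325]
(408, 190) [ 0.6234 -0.2585  0.0097]
```

View pics/crop0.png

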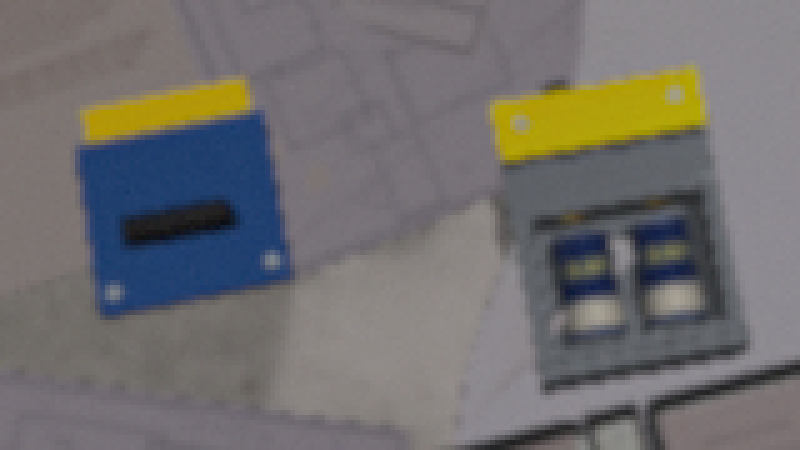

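Call:
{"api": "send_rows", "payload": {
  "rows": [
    [[20,40,8,0,0,5],[20,40,8,0,0,5],[20,40,8,0,0,5],[20,40,8,0,0,5],[20,40,8,0,0,5]]
  ],
  "gripper": 0
}}

```text
time_s: 0.72
eef_pos: [0.2808, -0.3969, 0.2713]
tcp_rot: [0.934, 0.358, -0.0, -0.0]
wrist_force: [-0.1, -0.4, -0.1]
opening: 0.0852
grasp_force: 0.0
```

Call:
{"api": "send_rows", "payload": {
  "rows": [
    [[20,40,8,0,0,5],[20,40,8,0,0,5],[20,40,8,0,0,5],[20,40,8,0,0,5],[20,40,8,0,0,5]]
  ]
}}

```text
time_s: 1.35
eef_pos: [0.3807, -0.1969, 0.3115]
tcp_rot: [0.834, 0.551, -0.0, -0.0]
wrist_force: [0.4, -0.6, -0.4]
opening: 0.0854
grasp_force: 0.0
```

Call:
{"api": "send_rows", "payload": {
  "rows": [
    [[20,40,8,0,0,5],[20,40,8,0,0,5],[20,40,8,0,0,5],[20,40,8,0,0,5],[20,40,8,0,0,5]]
  ]
}}

```text
time_s: 1.98
eef_pos: [0.4807, 0.0031, 0.3514]
tcp_rot: [0.695, 0.719, -0.0, -0.0]
wrist_force: [0.0, 0.1, 0.2]
opening: 0.0853
grasp_force: 0.0
```

Run:
```python
from rig import r
from h import *
g=r.get_image("wrist"); cv2.imwrite("pics/w1.png",g["frame"]); np.savez("w1.npz",**g)
s=r.read_state();print(s["time_s"],s["eef_pos"],s["tcp_rot"]); print(g["R"].round(3),-g["R"].T@g["t"])
print(rects(g,"y",.068))
```

```text
2.025 [0.48319405 0.00658058 0.35253654] [6.93229079e-01 7.20714746e-01 1.91951699e-03 1.16840311e-04]
[[ 0.999  0.034 -0.002]
 [ 0.033 -0.949  0.313]
 [ 0.009 -0.313 -0.95 ]] [0.47795647 0.08377945 0.49437829]
[(array([427., 155.]), 615.2, 20.9, 33.2, 114.7, 11.3)]
```

View pics/w1.png

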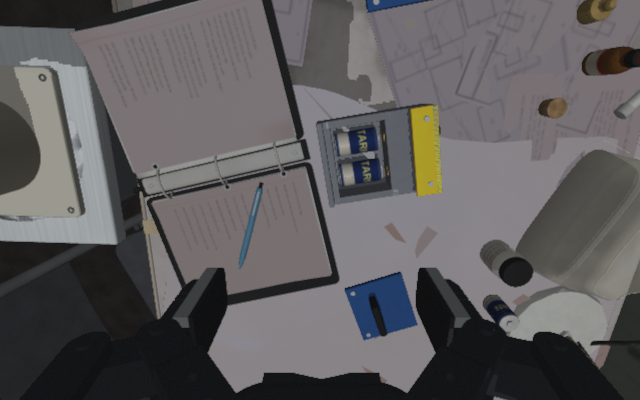

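The wrist view shows the box at (380,155), with its lip spanning (412..440, 105..196) and the front wall's outer edge at (320,122)-(333,204). The plain panel is at (380,305), and only a sliver of the cover shows at the top edge.

Run:
```python
from h import *
g=np.load("w1.npz"); m=masks(g)["y"]; m[:, :400]=0
rows=[v for v in range(112,190) if m[v].sum()>10*255]
L=np.array([[np.nonzero(m[v])[0].min()-.5,v] for v in rows]);Rr=np.array([[np.nonzero(m[v])[0].max()+.5,v] for v in rows])
for n,e,z in(("front",L,.062),("front68",L,.068),("back",Rr,.068)):
    P=cast(g,e,z)[:,:2]*1000; vx,vy,x,y=cv2.fitLine(P.astype(np.float32),cv2.DIST_HUBER,0,.01,.01).ravel()
    print(n,x,y,"yaw",np.degrees(np.arctan2(-vx,vy))%180)
rw=[]
print(cast(g,[(320,122),(333,204)],.058)*1000)
cols=[c for c in range(416,436) if m[:,c].any()]
for f in(np.min,np.max):
    e=np.array([[c,f(np.nonzero(m[:,c])[0])] for c in cols]);P=cast(g,e,.068)*1000;print(P[len(P)//2])
cv2.imwrite("pics/c1.png",cv2.resize(g["frame"][90:220,300:460],None,fx=4.5,fy=4.5,interpolation=cv2.INTER_NEAREST))
```

```text
front 599.8528 20.302357 yaw 11.192535
front68 598.16125 21.183212 yaw 11.192535
back 628.5139 22.669659 yaw 14.470703
[[476.83442079  52.79430201  58.        ]
 [498.57795539 -57.61871663  58.        ]]
[607.57823495  77.23508663  68.        ]
[622.71904236 -35.91695397  68.        ]
```

View pics/c1.png

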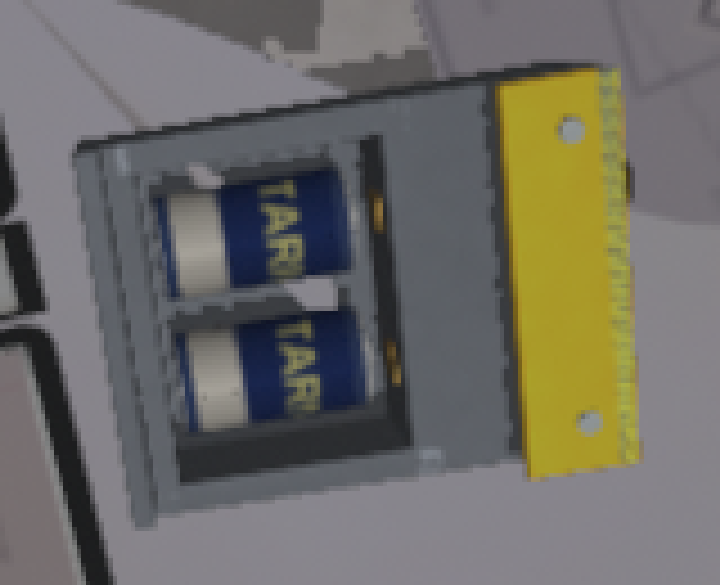

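The lip front edge sits at crop (500,85)-(527,478) and the front wall's outer edge at (75,150)-(140,520). Both give a box yaw of about 11° and the groove mouth near (598.5, 18) mm. Next I move over the cover.

Call:
{"api": "send_rows", "payload": {
  "rows": [
    [[16,50,-20,0,0,2],[16,50,-20,0,0,2],[16,50,-20,0,0,2],[16,50,-20,0,0,2],[16,50,-20,0,0,2]]
  ],
  "gripper": 0.3
}}

```text
time_s: 2.65
eef_pos: [0.5606, 0.2532, 0.2503]
tcp_rot: [0.63, 0.776, -0.0, -0.0]
wrist_force: [1.5, -0.1, 0.1]
opening: 0.0597
grasp_force: 0.0
```

Call:
{"api": "send_rows", "payload": {
  "rows": [
    [[0,0,-20,0,0,0],[0,0,-20,0,0,0],[0,0,0,0,0,0],[0,0,0,0,0,0],[0,0,0,0,0,0]]
  ]
}}

```text
time_s: 3.28
eef_pos: [0.561, 0.2517, 0.2125]
tcp_rot: [0.631, 0.776, 0.001, 0.0]
wrist_force: [-0.0, 1.2, 1.4]
opening: 0.0598
grasp_force: 0.0
```

Run:
```python
from rig import r
from h import *
g=r.get_image("wrist"); cv2.imwrite("pics/w2.png",g["frame"]); np.savez("w2.npz",**g)
s=r.read_state();print(s["time_s"],s["eef_pos"],s["tcp_rot"],s["opening"])
print(rects(g,"y",.006));print(rects(g,"b",.01));print(rects(g,"k",.044))
```

```text
3.325 [0.56096682 0.25164788 0.21238517] [6.30955787e-01 7.75818298e-01 7.72258051e-04 4.08945520e-04] 0.059456368872080334
[(array([326., 363.]), 620.7, 1.2, 36.6, 45.1, 11.3), (array([387., 171.]), 630.6, 268.4, 20.1, 93.9, 12.1)]
[(array([262., 353.]), 534.3, 3.2, 37.0, 25.7, 11.7), (array([331., 171.]), 570.9, 255.7, 98.2, 107.0, 11.7)]
[(array([  4., 380.]), 239.0, -65.4, 64.1, 14.8, 84.8), (array([347., 351.]), 631.3, 61.3, 9.3, 17.5, 13.4), (array([564., 341.]), 871.2, 126.9, 20.8, 38.8, 58.5), (array([543., 320.]), 836.9, 147.8, 29.7, 19.3, 60.3), (array([502., 222.]), 746.9, 249.6, 28.0, 33.4, 68.4), (array([260., 318.]), 588.1, 122.6, 676.0, 283.5, 11.7), (array([322., 179.]), 560.6, 255.8, 10.5, 61.8, 12.1), (array([607., 187.]), 839.9, 302.5, 155.5, 76.2, 84.6), (array([621.,  36.]), 785.5, 431.0, 9.4, 36.4, 88.0), (array([515.,   7.]), 691.5, 433.4, 58.4, 11.0, 11.7)]
```

View pics/w2.png

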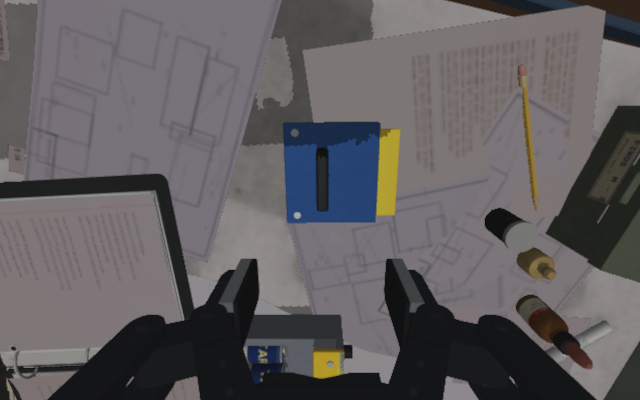

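The wrist view shows the cover centred at (331,171), with its grip at (322,179) and the tongue to the right at (387,171). The measured sizes match what is given. The grip is at about (561,254) mm with a yaw of 11.8°, and the tool already has that yaw.

Call:
{"api": "send_rows", "payload": {
  "rows": [
    [[0,0,-50,0,0,0],[0,1,-50,0,0,0],[0,0,-50,0,0,0],[0,0,-32,0,0,0],[0,0,-14,0,0,0]]
  ]
}}

```text
time_s: 3.95
eef_pos: [0.5599, 0.2522, 0.014]
tcp_rot: [0.631, 0.776, -0.001, -0.0]
wrist_force: [0.7, 1.0, 0.3]
opening: 0.06
grasp_force: 0.0
```

Call:
{"api": "send_rows", "payload": {
  "rows": [
    [[0,0,0,0,0,0],[0,0,0,0,0,0],[0,0,0,0,0,0],[0,0,0,0,0,0],[0,0,0,0,0,0]]
  ],
  "gripper": 1
}}

```text
time_s: 4.58
eef_pos: [0.5618, 0.2532, 0.0171]
tcp_rot: [0.631, 0.776, 0.001, 0.001]
wrist_force: [0.6, -0.5, 7.6]
opening: 0.011
grasp_force: 59.6
```

Call:
{"api": "send_rows", "payload": {
  "rows": [
    [[0,0,10,0,0,0],[0,0,20,0,0,0],[0,0,20,0,0,0],[0,0,20,0,0,0],[0,0,20,0,0,0]]
  ]
}}

```text
time_s: 5.2
eef_pos: [0.5606, 0.2527, 0.1072]
tcp_rot: [0.631, 0.776, 0.0, 0.0]
wrist_force: [-0.0, 0.5, -1.6]
opening: 0.0112
grasp_force: 58.4
```

Call:
{"api": "send_rows", "payload": {
  "rows": [
    [[-10,-50,11,0,0,-0.2],[-10,-50,11,0,0,-0.2],[-10,-50,11,0,0,-0.2],[-10,-50,11,0,0,-0.2],[-10,-50,11,0,0,-0.2]]
  ]
}}

```text
time_s: 5.82
eef_pos: [0.5101, 0.0011, 0.1617]
tcp_rot: [0.638, 0.77, 0.0, 0.0]
wrist_force: [0.8, -0.5, -1.4]
opening: 0.011
grasp_force: 58.6
```

Call:
{"api": "send_rows", "payload": {
  "rows": [
    [[-1,-4,0,-0.6,3,0],[0,0,0,-0.6,3,0],[0,0,0,-0.6,3,0],[0,0,0,-0.6,3,0],[0,0,0,-0.6,3,0]]
  ]
}}

```text
time_s: 6.45
eef_pos: [0.5096, -0.0014, 0.1613]
tcp_rot: [0.632, 0.763, -0.104, -0.084]
wrist_force: [0.6, 0.2, -1.9]
opening: 0.0112
grasp_force: 58.7
```

Call:
{"api": "send_rows", "payload": {
  "rows": [
    [[0,0,-20,0,0,0],[0,0,-20,0,0,0],[0,0,-10,0,0,0],[0,0,0,0,0,0],[0,0,0,0,0,0]]
  ]
}}

```text
time_s: 7.08
eef_pos: [0.5099, -0.0014, 0.1111]
tcp_rot: [0.632, 0.764, -0.103, -0.083]
wrist_force: [0.3, 0.3, -1.1]
opening: 0.0111
grasp_force: 58.8
```

Run:
```python
from rig import r
from h import *
for n in("wrist","scene","top"):
    g=r.get_image(n); np.savez(f"{n}3.npz",**g)
    if n=="wrist": a=g["frame"]
    if n=="scene": b=g["frame"]
cv2.imwrite("pics/s3.png",np.hstack([a[100:400,150:550],cv2.resize(b[150:300,260:460],None,fx=2,fy=2)]))
s=r.read_state();print(s["time_s"],s["eef_pos"],s["tcp_rot"],s["opening"],s["wrist_force"])
g=np.load("wrist3.npz");print(rects(g,"y",.068))
```

```text
7.225 [ 0.5098426  -0.00139255  0.11098726] [ 0.63199096  0.76356044 -0.10295093 -0.08345055] 0.011429065359338032 [-0.40531154  0.03204259 -0.77089914]
[(array([461., 244.]), 577.0, 7.9, 20.0, 99.4, 10.8), (array([546., 241.]), 615.5, 20.8, 33.4, 115.4, 11.0)]
```

View pics/s3.png

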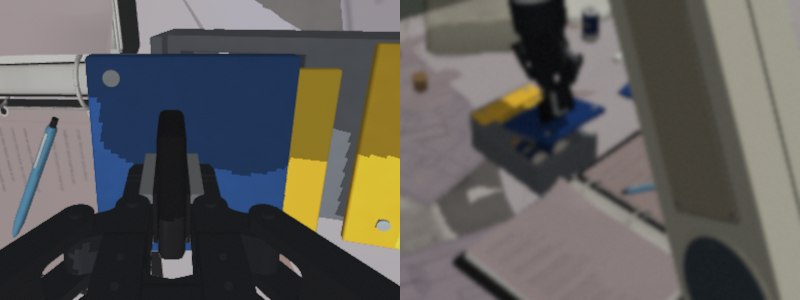

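The left half shows the cover held with its tongue at (305,150), square to the lip edge at (355,150). The scene half confirms it tilts down towards the lip. I'll use depth to check the tip position.

Run:
```python
from h import *
g=np.load("wrist3.npz");D=g["depth"];m=masks(g)["y"];h=cv2.cvtColor(g["frame"],cv2.COLOR_BGR2HSV)
m=cv2.inRange(h,(22,150,60),(35,255,255))
n,l,st,_=cv2.connectedComponentsWithStats(m)
M=np.array([598.3,17.7,48]);a=np.radians(11);E=np.array([[np.cos(a),np.sin(a),0],[-np.sin(a),np.cos(a),0],[0,0,1]])
for i in range(1,n):
    if st[i,4]<300: continue
    v,u=np.nonzero((l==i)&(D>0)); z=D[v,u]
    X=(np.c_[u,v,np.ones(len(u))]@np.linalg.inv(g["intrinsics"]).T*z[:,None]-g["t"])@g["R"]
    B=(X*1000-M)@E.T
    print(st[i],"pct1/50/99",np.percentile(B,[2,50,98],axis=0).round(1).tolist(), "slope",np.degrees(np.arctan(np.polyfit(B[:,0],B[:,2],1)[0])))
    k=B[:,0]>np.percentile(B[:,0],95);print("far end",B[k].mean(0))
```

```text
[  491   143   117   207 14533] pct1/50/99 [[1.7, -54.5, 18.0], [17.2, 9.2, 20.3], [33.3, 55.9, 21.7]] slope 0.7249618075070848
far end [33.17770274  4.2564521  20.16215718]
[ 433  168   59  164 5985] pct1/50/99 [[-34.1, -39.1, 30.8], [-24.7, 8.5, 33.9], [-15.7, 45.2, 37.0]] slope -19.200281487069244
far end [-15.7462       5.7087063   31.24160338]
```

Call:
{"api": "send_rows", "payload": {
  "rows": [
    [[0,1,-12,0,0,0],[0,0,-10,0,0,0],[0,0,0,0,0,0],[6,1,0,0,0,0],[6,1,0,0,0,0]]
  ]
}}

```text
time_s: 7.85
eef_pos: [0.5222, 0.0017, 0.0885]
tcp_rot: [0.632, 0.764, -0.103, -0.084]
wrist_force: [-0.0, 0.2, -2.4]
opening: 0.011
grasp_force: 58.7
```

Call:
{"api": "send_rows", "payload": {
  "rows": [
    [[5,1,0,0,0,0],[5,1,0,0,0,0],[4,1,0,0,0,0],[0,0,0,0,0,0],[0,0,0,0,0,0]]
  ]
}}

```text
time_s: 8.48
eef_pos: [0.5352, 0.0046, 0.0883]
tcp_rot: [0.632, 0.764, -0.103, -0.084]
wrist_force: [0.5, -0.1, -0.9]
opening: 0.011
grasp_force: 58.7
```

Run:
```python
from rig import r
from h import *
g=r.get_image("wrist"); np.savez("w4.npz",**g)
a=g["frame"]
b=r.get_image("scene")["frame"]
cv2.imwrite("pics/s4.png",np.hstack([a[100:400,150:550],cv2.resize(b[170:270,290:423],None,fx=3,fy=3)]))
s=r.read_state();print(s["time_s"],s["eef_pos"],s["wrist_force"],s["ft_torque"])
D=g["depth"];K=np.linalg.inv(g["intrinsics"])
M=np.array([598.3,17.7,48]);t=np.radians(11);E=np.array([[np.cos(t),np.sin(t),0],[-np.sin(t),np.cos(t),0],[0,0,1]])
for c in "by":
    h=cv2.cvtColor(a,cv2.COLOR_BGR2HSV);m=cv2.inRange(h,(22,150,60),(35,255,255)) if c=="y" else cv2.inRange(h,(100,150,30),(125,255,255))
    n,l,st,_=cv2.connectedComponentsWithStats(m)
    for i in range(1,n):
        if st[i,4]<300: continue
        v,u=np.nonzero((l==i)&(D>0)); B=((np.c_[u,v,np.ones(len(u))]@K.T*D[v,u][:,None]-g["t"])@g["R"]*1000-M)@E.T
        print(c,st[i],np.percentile(B,[1,50,99],axis=0).round(1).tolist(),"slope",np.degrees(np.arctan(np.polyfit(B[:,0],B[:,2],1)[0])))
```

```text
8.575 [0.53518256 0.00459246 0.0883269 ] [ 0.43772118  0.37412175 -1.41525697] [ 0.00285009 -0.18805051 -0.00128286]
b [  236   154   214   159 24466] [[-103.6, -25.3, 17.9], [-49.1, 26.0, 28.9], [-10.5, 54.0, 44.3]] slope -15.414920478858715
y [  433   150   131   208 16383] [[-8.0, -39.9, 10.3], [12.4, 15.2, 20.1], [33.9, 56.5, 21.8]] slope 10.796362370503513
```

View pics/s4.png

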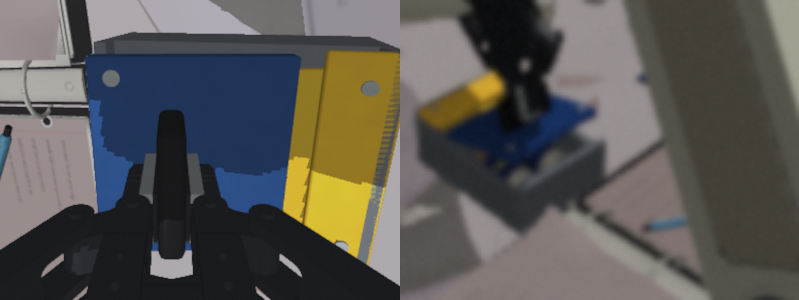

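The tongue is under the lip (left panel around (310,150)), the tilt is 15.4° and there is no contact force. Now I lower the front edge.

Call:
{"api": "send_rows", "payload": {
  "rows": [
    [[0,0,-4,0.6,-3,0],[0,0,-5,0.6,-3,0],[0,0,0,0,0,0],[0,0,-4,0.6,-3,0],[0,0,-4,0.6,-3,0]]
  ]
}}

```text
time_s: 9.2
eef_pos: [0.536, 0.0047, 0.0715]
tcp_rot: [0.637, 0.77, -0.02, -0.016]
wrist_force: [-0.5, -0.0, -1.2]
opening: 0.0111
grasp_force: 58.8
```

Call:
{"api": "send_rows", "payload": {
  "rows": [
    [[0,0,-5,0.6,-3,0],[0,0,0,0,0,0],[0,0,0,0,0,0],[0,0,0,0,0,0],[0,0,0,0,0,0]]
  ]
}}

```text
time_s: 9.82
eef_pos: [0.5358, 0.0047, 0.0664]
tcp_rot: [0.638, 0.77, -0.0, 0.0]
wrist_force: [-0.2, 0.1, -2.0]
opening: 0.0106
grasp_force: 58.7
```

```bash
cat > chk.py <<'E'
from rig import r
from h import *
g=r.get_image("wrist"); a=g["frame"]
s=r.read_state();print(s["time_s"],s["eef_pos"],s["wrist_force"],s["ft_torque"])
D=g["depth"];K=np.linalg.inv(g["intrinsics"])
M=np.array([598.3,17.7,48]);t=np.radians(11);E=np.array([[np.cos(t),np.sin(t),0],[-np.sin(t),np.cos(t),0],[0,0,1]])
for c in "by":
    h=cv2.cvtColor(a,cv2.COLOR_BGR2HSV);m=cv2.inRange(h,(22,150,60),(35,255,255)) if c=="y" else cv2.inRange(h,(100,150,30),(125,255,255))
    n,l,st,_=cv2.connectedComponentsWithStats(m)
    for i in range(1,n):
        if st[i,4]<300: continue
        v,u=np.nonzero((l==i)&(D>0)); B=((np.c_[u,v,np.ones(len(u))]@K.T*D[v,u][:,None]-g["t"])@g["R"]*1000-M)@E.T
        print(c,st[i],np.percentile(B,[1,50,99],axis=0).round(1).tolist(),"slope",np.degrees(np.arctan(np.polyfit(B[:,0],B[:,2],1)[0])))
E
python3 chk.py
```

```text
9.875 [0.53568677 0.00467898 0.06640091] [-0.03274778  0.6757291  -0.9891879 ] [ 0.00602781 -0.01994303 -0.00937797]
b [  236   154   214   159 24468] [[-102.5, -25.2, 7.4], [-46.0, 25.9, 11.7], [-5.9, 53.9, 13.1]] slope -0.1628298060192675
y [  433   151   116   207 15822] [[-2.4, -43.2, 6.6], [14.2, 14.4, 20.2], [33.5, 56.7, 21.7]] slope 11.38537103743158
```

Call:
{"api": "send_rows", "payload": {
  "rows": [
    [[0,0,-1.5,0,0,0],[0,0,0,0,0,0],[0,0,0,0,0,0],[0,0,0,0,0,0],[0,0,0,0,0,0]]
  ]
}}

```text
time_s: 10.5
eef_pos: [0.5356, 0.0046, 0.0651]
tcp_rot: [0.638, 0.77, 0.0, 0.0]
wrist_force: [-1.7, 0.4, 5.6]
opening: 0.0108
grasp_force: 59.8
```

Call:
{"api": "send_rows", "payload": {
  "rows": [
    [[0,0,0,0,0,0],[0,0,0,0,0,0],[0,0,0,0,0,0],[0,0,0,0,0,0],[0,0,0,0,0,0]]
  ],
  "gripper": 0.5
}}

```text
time_s: 11.12
eef_pos: [0.5354, 0.0046, 0.0648]
tcp_rot: [0.638, 0.77, -0.0, -0.0]
wrist_force: [0.5, -0.0, -0.8]
opening: 0.043
grasp_force: 0.0
```

Call:
{"api": "send_rows", "payload": {
  "rows": [
    [[0,0,10,0,0,0],[0,0,20,0,0,0],[0,0,30,0,0,0],[0,0,30,0,0,0],[0,0,0,0,0,0]]
  ]
}}

```text
time_s: 11.75
eef_pos: [0.5372, 0.0046, 0.1577]
tcp_rot: [0.638, 0.77, 0.002, 0.002]
wrist_force: [-0.3, -0.4, 0.0]
opening: 0.0428
grasp_force: 0.0
```

```bash
python3 chk.py
python3 - <<'E'
from rig import r
import cv2,numpy as np
a=r.get_image("wrist")["frame"];b=r.get_image("scene")["frame"]
cv2.imwrite("pics/s5.png",np.hstack([a[60:360,150:550],cv2.resize(b[170:270,290:423],None,fx=3,fy=3)]))
E
```

```text
11.8 [0.53616637 0.00461264 0.1562087 ] [ 0.11596753  0.26701555 -0.02086241] [ 0.02191471  0.00221064 -0.0236229 ]
b [  264   134   136   134 15002] [[-102.5, -52.9, 8.9], [-50.0, 8.3, 10.5], [-6.3, 53.3, 12.2]] slope -0.24225525244076557
b [300 364  61  15 415] [[-82.3, -219.8, -45.1], [-49.5, -213.8, -39.4], [-19.7, -207.8, -36.6]] slope 1.194717714807443
y [ 392  130   68  147 7106] [[-3.0, -55.8, 5.2], [12.8, 7.1, 20.2], [32.3, 56.4, 21.9]] slope 14.760896580765042
```

View pics/s5.png

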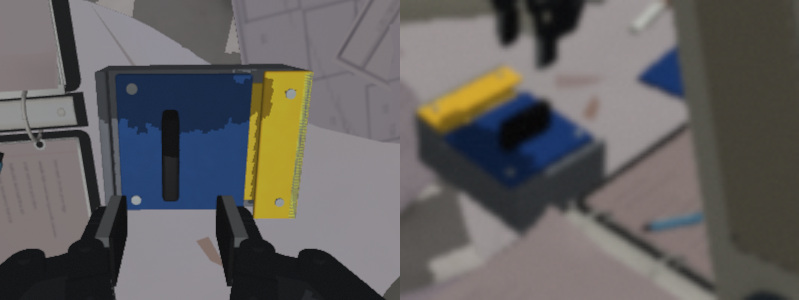

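The cover lies flat at plate-top z of about 10 mm. It is centred, its tongue is roughly 16 mm in, its front edge is behind the wall, and the gripper is clear.

```bash
python3 -c "
from rig import r
print(r.job_done())"
```

```text
the job is handed in; nothing more can be done
None
```

The battery box is closed and the job is handed in. The cover lies flat and centred, with its tongue about 16 mm into the groove and its front edge behind the wall; I never touched the plain panel. The verdict itself was not reported back.

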